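# Offer the micromotor handpiece up to its new case

## Robot

A 7-joint arm with a two-finger parallel gripper is mounted at the origin on a cart in front of the work surface, level with it; the furniture and walls round the work are solid. World frame = base frame: x ahead of the robot, y to its left, z up, the work surface at z = 0. Lengths are in mm, angles in degrees, forces in N, time in s.
With the tool pointing down it reaches from about 425 to 875 mm from the base axis. Payload 4.7 kg.
Tool frame: the origin (TCP) lies between the finger pads; the fingertips stand 17 mm ahead of it and the grasp point (between the pads) lies 2 mm behind it; z points along the fingers, y is the line along which they close (so a half turn about z gives the same grasp; the last joint's range is limited). The gripper opens to 85 mm and grips with 20 to 120 N. Pads are 22 mm wide; open, the fingers measure 114 mm over their backs; the gripper's body (76 mm by 85 mm) begins 54 mm behind the grasp point. The pads swing forward as they close: fully open they stand 13 mm farther back than shut.
Start: joints at [-72.473, 18.392, -4.016, 83.108, 1.295, 78.541, -3.26], TCP at [187.015, 622.534, 248.349] pointing down, gripper open.
Joint ranges: [-163.93, 163.93], [-17.29, 119.83], [-79.2, 71.16], [3.27, 140.29], [-89.18, 269.18], [5.43, 117.66], [-154.24, 154.24]. Speed limits (degrees/s): [147.25, 147.25, 180, 180, 180, 180, 180].

## Interface

Orientations are given as [roll, pitch, yaw] about the fixed x, y, z axes, in that order (R = Rz(yaw) Ry(pitch) Rx(roll)).
In Python, from station import manip, capture, camera_info gives the robot as it stands.
- The arm moves only by the shell command python3 -m crank 'ROWS'. ROWS is JSON, a list of rows, each a list of 3 entries, a list of its own where there are three numbers: the shift along the tool's x, y, z in cm, then the turn about the tool's z in rad, then the opening, from 0 (shut) to 1 (fully open). In form: [[[dx, dy, dz], turn, hand], ...]. A call has exactly 8 rows; each row shifts and turns the commanded pose from where the row before left it, along the tool's axes as they then stand; what a row does not reach is not made up. A row lasts 1/12 s, in which the tool goes at most 41.7 mm and 7.16 degrees, less where a joint would pass 70% of its speed; a pose out of reach is approached as far as the arm can. A call is refused whole if a number of a shift passes 4.17 or a number of a turn 0.125, either way. A call with a gripper value outside its range is refused whole. The fingers move at their own pace and stop on an object; the grip force is fixed at half the most. Time passes only in rows, so rows that do not move let the fingers close, or fill a call up. It gives the time, the measured TCP pose, the force, the opening and the grip force at its end, in the units of the state.
- manip.get_obs(): the state, without advancing time (a new reading comes with each control period).
- capture(name): name is "side" or "top"; returns the picture (480x640x3 uint8, red, green, blue); there is no depth.
- camera_info(name): a dict with "fx", "fy", "cx", "cy" (pixels), "D" ([k1, k2, p1, p2, k3] as OpenCV has them; the pictures are not rectified), "rvec" (rotation vector, rad) and "tvec" (3), from world to camera coordinates, as OpenCV has them. Camera axes: x right, y down, z forward; pixel columns grow to the right and rows downward; lengths in mm; the calibration is good to about 2 mm. A picture is of the moment at which its call begins. camera_info takes no time and is no camera call.
- manip.close_job(): hands the job in; it is judged then, once.
The state is a dict: "t": time; "qpos": joint angles; "dq": joint speeds; "tau": joint torques, N m; "eef_pos": TCP position; "eef_rot": TCP orientation; "ft_force": force on the tool from outside, world axes, zero at the start; "torque": the same for the moment, N m; "finger_gap": finger opening in mm; "gripper_force": force on a finger pad.
Only numpy, scipy, OpenCV 4.12 (cv2) and the standard library are available. Lean on these libraries where they do the work, as an engineer would, in place of code of your own. Each camera call takes 0.05 s, during which the arm holds its last target. There are 200 camera calls.

## Task

Fold the lid of the wooden handpiece case back until it stands straight up, and no further, because its hinge screws are short. Then pick up the plain black handpiece, carry it over the things standing in between and hold it level about 1 cm above the two notched saddles, lengthwise in line with both notches and with its thin bur end over the narrow notch; finish while still holding it there. The saddles have just been glued in and we only want to see that they line up, so nothing may touch them; leave the bottles, the ring stand and the pen grinder as they are.

Things in the scene. Friction and masses are not known exactly. Their poses are not given: they have to be found in the camera images.
- case: pale wooden box, fixed, 160 (x) x 230 (y) x 42 mm without lid, walls 6, floor 5; origin: centre of underside. Knob side faces -x, the robot, at yaw 0. Its lid turns about the top edge of the far (+x) wall: axis along case y through (80, 0, 42) mm. A low rail with small burs (tops 37 mm high) lies behind the saddles at x 38 to 62
- lid (a joint): angle of the lid (rad): 0 shut, 1.57 straight up, stop at 2.4. The lid is 160 x 230 x 20 mm, 0.18 kg; its stiff hinge (0.28 N m friction) holds it at any angle. It starts shut or a little open
- lid_knob (a point): centre of the dark wooden ball knob, 24 mm across, on a stem at the middle of the lid's front edge; 180 mm from the hinge axis, 10 mm above it when shut, its near side 8 mm out from the lid's front face. Pinched at its sides (along case y) it turns between the fingers as the lid swings
- saddles: two upright wooden blocks in the case (46 x 14 mm, tops level, 34 mm above the table); frame parallel to the case's, origin at case (-20, 0, 34.5) mm, level with the tops, on the line of the notches. Wide notch (22 mm, 12 deep) at y -75, narrow notch (15 mm, 9 deep) at y +45 mm: the handpiece lies over them when its origin is above this origin and its axes are parallel
- handpiece: plain black micromotor handpiece lying on the table, 182 mm long, barrel 19 mm high, 15 to 19 wide; origin mid-length on its underside, +y to the thin bur end. Barrel from y -89 to +30, metal cone to +60, bur to +88 mm. 0.21 kg (varies), balances at y -22 mm: grip it there across x
- handpiece_front (a point): point on the handpiece's underside line (z 0 in its frame) at its y +45 mm, below the cone; belongs over the narrow notch
- handpiece_rear (a point): point on the handpiece's underside at its y -75 mm, on the tail end of the barrel; belongs over the wide notch
- pen_grinder: similar pen grinder with teal and white bands, 172 mm long, 19 mm thick; lies beside the handpiece, to be left alone
- glue_bottle: small brown dropper bottle, 34 mm across, 102 mm high, origin at its underside; stands between the tools and the case, to be left alone
- ring_stand: beige handpiece rest, disc foot 74 mm, ring on a post, 82 mm high, origin at its underside; to be left alone
- oil_bottle: brown oil bottle, 47 mm across, 116 mm high, origin at its underside; to be left alone

How it is judged:
By the outcome, as a careful person would: the job done as asked, in the order asked, and still so for the second after the job is handed in, while the arm keeps its last pose, push and grip.
It also fails if it takes over 64 s, if anything falls off the work surface, if the arm or the gripper's body presses on something with over 40 N, if the wrist force passes 120 N, or if a joint passes its speed limit or range.

## Working session

There is one attempt and no reset: what is moved stays moved. The work goes in short steps, Python scripts to look and compute and a shell command to move; the robot and the scene stay as the last step left them, time stands still between calls to the robot, and variables do not carry over. Pictures are saved under pics/ and viewed, at most 10 in all, crops included, and the job is handed in when it is done.

```bash
ls; mkdir -p pics
python3 - <<'E'
from station import manip, capture, camera_info
import cv2
for n in ("side","top"):
    im=capture(n); cv2.imwrite(f"pics/{n}0.png",im[:,:,::-1]); print(n,camera_info(n))
print(manip.get_obs())
E
```

```text
pics
side {'fx': 535.544394541487, 'fy': 535.544394541487, 'cx': 326.8301353020143, 'cy': 246.57710586682992, 'D': array([-0.03330181,  0.        ,  0.        ,  0.        ,  0.        ]), 'rvec': array([ 0.09583095, -2.60937879,  1.68393095]), 'tvec': array([528.69057352, 100.24422778, 915.16511093])}
top {'fx': 449.91357761394835, 'fy': 449.91357761394835, 'cx': 317.58907303677944, 'cy': 237.5616858118174, 'D': array([0.00430015, 0.        , 0.        , 0.        , 0.        ]), 'rvec': array([ 2.2121892 , -2.16010883,  0.10907901]), 'tvec': array([-97.45875038, 499.57697277, 909.2108441 ])}
{'t': 0.1, 'qpos': array([-72.47192489,  18.4361728 ,  -4.01450759,  83.16759658,
         1.29483576,  78.53983143,  -3.25925989]), 'dq': array([-0.02213935, -0.08064113, -0.00170023, -0.172845  , -0.00350637,
        0.04758097, -0.0587272 ]), 'tau': array([ 1.07682170e-04, -4.94873393e+01, -3.83659657e-01, -3.15209734e+01,
        1.31555228e-02,  7.50025705e-03, -1.18870452e-05]), 'eef_pos': array([186.93091107, 622.07858845, 247.32003894]), 'eef_rot': array([-1.79901615e+02,  5.52930515e-03,  1.63281253e+02]), 'ft_force': array([-0.12499678,  0.07423886, -0.16180089]), 'torque': array([-0.00366708,  0.06017005, -0.00246533]), 'gripper_force': 0.0, 'finger_gap': 85.43974334016035}
```

View pics/top0.png

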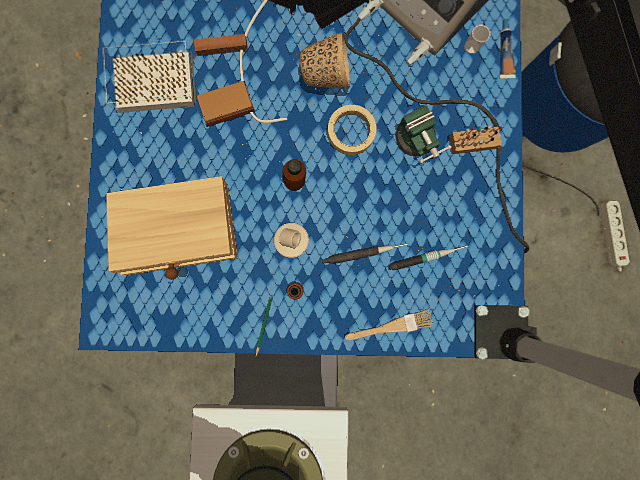

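View pics/side0.png

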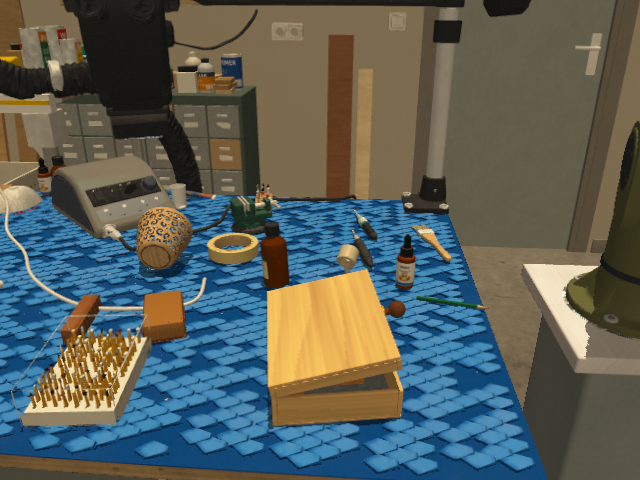

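The top view shows the case at (170,225) with its knob at (172,272), the black handpiece from (325,261) to (407,244), the teal-banded grinder to its right, the ring stand at (291,240), the glue bottle at (295,290) and the oil bottle at (294,175). The side view shows the lid slightly open, with the knob at (397,309).

```bash
cat > h.py <<'E'
import numpy as np, cv2
from station import manip, capture, camera_info
CI={n:camera_info(n) for n in("side","top")}
def K(c): return np.array([[c["fx"],0,c["cx"]],[0,c["fy"],c["cy"]],[0,0,1.]])
def proj(n,p):
    c=CI[n]; return cv2.projectPoints(np.float64(p).reshape(-1,1,3),c["rvec"],c["tvec"],K(c),c["D"])[0].reshape(-1,2)
def ray(n,uv):
    c=CI[n]; q=cv2.undistortPoints(np.float64(uv).reshape(-1,1,2),K(c),c["D"]).reshape(-1,2)
    R=cv2.Rodrigues(c["rvec"])[0]; d=np.c_[q,np.ones(len(q))]@R
    return -R.T@c["tvec"], d/np.linalg.norm(d,axis=1)[:,None]
def onz(n,uv,z):
    o,d=ray(n,uv); return o+d*((z-o[2])/d[:,2])[:,None]
def tri(uvs,uvt):
    o1,d1=ray("side",uvs);o2,d2=ray("top",uvt);out=[]
    for a,b in zip(d1,d2):
        s=np.linalg.lstsq(np.c_[a,-b],o2-o1,rcond=None)[0]; p,q=o1+a*s[0],o2+b*s[1]; out.append(np.r_[(p+q)/2,np.linalg.norm(p-q)])
    return np.array(out)
E
python3 - <<'E'
from h import *
np.set_printoptions(precision=1,suppress=True)
t=cv2.imread("pics/top0.png"); s=cv2.imread("pics/side0.png")
cv2.imwrite("pics/tc.png",cv2.resize(t[165:285,100:240],None,fx=5,fy=5,interpolation=cv2.INTER_CUBIC))
cv2.imwrite("pics/sc.png",cv2.resize(s[265:425,258:412],None,fx=3.7,fy=3.7,interpolation=cv2.INTER_CUBIC))
cv2.imwrite("pics/hc.png",cv2.resize(t[230:300,270:480],None,fx=3.8,fy=3.8,interpolation=cv2.INTER_CUBIC))
print("knob",tri([[397,309.5]],[[172,272]]))
print("cams",ray("side",[[0,0]])[0],ray("top",[[0,0]])[0])
# handpiece dark/grey (low saturation) mask
hsv=cv2.cvtColor(t,cv2.COLOR_BGR2HSV)
m=((hsv[...,1]<110)&(hsv[...,2]<130)).astype(np.uint8); m[:, :318]=0; m[:,475:]=0; m[:235]=0; m[275:]=0
n,l,st,ce=cv2.connectedComponentsWithStats(m,connectivity=8)
for i in range(1,n):
    if st[i,4]>15: print(i,st[i],ce[i])
E
```

```text
knob [[422.2 190.8  86.3   3.2]]
cams [473.5 828.  466.2] [423.8 -71.5 949.2]
8 [322 246  58  17 417] [352.  254.7]
30 [388 255  35  15 233] [405.5 262.4]
```

View pics/tc.png

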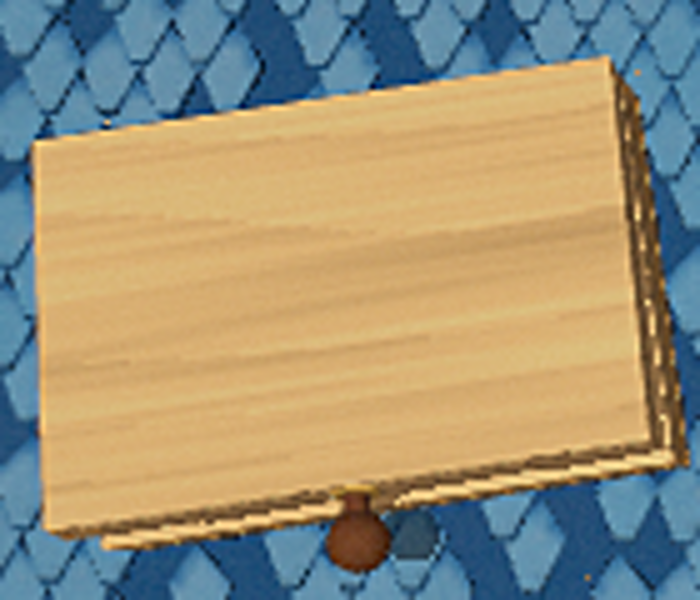

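View pics/sc.png

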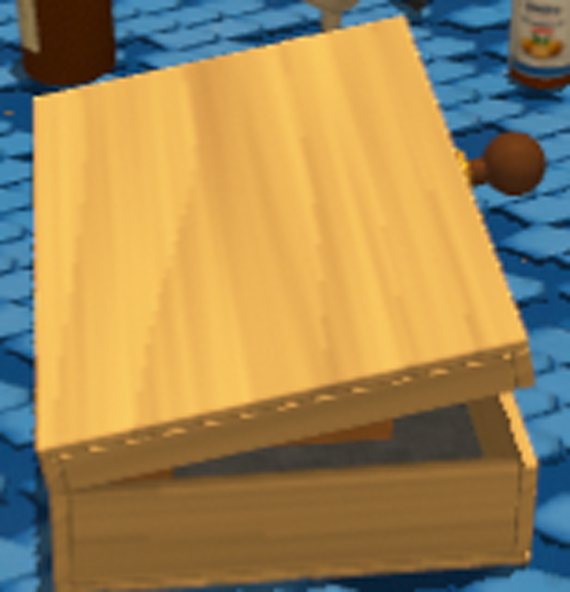

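View pics/hc.png

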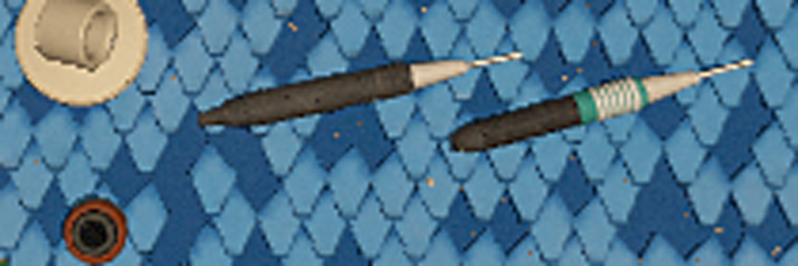

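The crops give these features: the four lid corners in both views, the case's lower near edge in the side crop (55,590)-(530,562), and the handpiece with its tail at (322.6,261.3) and its bur tip at (406.8,244.5). The bur points to -y.

Run:
```python
from h import *
np.set_printoptions(precision=1,suppress=True)
S=np.array([[38,452],[35,98],[405,15],[525,345],[515,163]])/3.7+[258,265]-0.3
T=np.array([[35,143],[610,58],[650,445],[47,530],[359,541]])/5+[100,165]-0.4
P=tri(S,T);print("lid B+ B- F- F+ knob\n",P)
print("side bottom F+,B+",onz("side",np.array([[530,562],[55,590]])/3.7+[258,265],0))
print("side rim F+,B+",onz("side",np.array([[535,465],[60,490]])/3.7+[258,265],42))
print("top F- bottom,", onz("top",np.array([[688,465]])/5+[100,165],0), "rim F-",onz("top",np.array([[675,460]])/5+[100,165],42))
y=P[0,:3]-P[1,:3]+P[3,:3]-P[2,:3]; print("yaw",np.degrees(np.arctan2(-y[0],y[1])))
b=(P[0]+P[1])/2;f=(P[2]+P[3])/2;print("mid back, front",b,f,"angle",np.degrees(np.arctan2(f[2]-b[2],np.hypot(*(f-b)[:2]))))
H=onz("top",np.array([[200,119],[412,75],[466,67],[520,55]])/3.8+[270,230]-.4,9.5);print("hp",H,np.linalg.norm(H[3]-H[0]))
t=cv2.imread("pics/top0.png");hsv=cv2.cvtColor(t,cv2.COLOR_BGR2HSV)
m=((hsv[...,1]<110)&(hsv[...,2]<130)).astype(np.uint8)
l=cv2.connectedComponents(m)[1]; yy,xx=np.where(l==l[255,352]); W=onz("top",np.c_[xx,yy],9.5)[:,:2]
vx,vy,x0,y0=cv2.fitLine(np.float32(W),cv2.DIST_L2,0,.01,.01).ravel()
d=np.array([vx,vy]); d*=np.sign(-d[1]); u=(W-[x0,y0])@d
print("line",d,"yaw of +y",np.degrees(np.arctan2(-d[0],d[1])),[x0,y0],"ends",np.array([x0,y0])+u.min()*d,np.array([x0,y0])+u.max()*d, "width",np.ptp((W-[x0,y0])@[-d[1],d[0]]))
# tall things
print("ring foot",onz("top",[[291,240]],3),"glue cap",onz("top",[[295,290]],102),"oil",onz("top",[[291,168]],116))
print("proj tcp",proj("top",[manip.get_obs()["eef_pos"]]),proj("side",[manip.get_obs()["eef_pos"]]))
```

```text
lid B+ B- F- F+ knob
 [[575.8 334.7  60.9   1. ]
 [615.9 109.4  61.3   1.4]
 [461.5  81.9  92.4   0.7]
 [423.6 307.7  90.5   0.4]
 [421.6 191.4  87.8   1.4]]
side bottom F+,B+ [[415.6 305.3   0. ]
 [572.7 330.3   0. ]]
side rim F+,B+ [[416.7 306.6  42. ]
 [569.4 330.4  42. ]]
top F- bottom, [[456.3  81.3   0. ]] rim F- [[456.8  79.8  42. ]]
yaw 9.80688210864549
mid back, front [595.8 222.   61.1   1.2] [442.5 194.8  91.4   0.5] angle 11.02534026557801
hp [[ 454.1  -96.5    9.5]
 [ 481.1 -213.     9.5]
 [ 486.3 -242.8    9.5]
 [ 493.6 -272.6    9.5]] 180.48206836526842
line [ 0.2 -1. ] yaw of +y -167.26288 [np.float32(468.52985), np.float32(-158.63286)] ends [454.3 -95.6] [ 480.9 -213.4] width 19.680030766597188
ring foot [[496.8 -29.9   3. ]] glue cap [[395.6 -44.4 102. ]] oil [[623.9 -31.1 116. ]]
proj tcp [[-163.   425.2]] [[912.8 489.8]]
```

```bash
python3 -m crank '[[[0,0,0],-0.115,0.6],[[0,0,0],-0.115,0.6],[[0,0,0],-0.115,0.6],[[0,0,0],-0.116,0.6],[[0,-2,0],0,0.6],[[0,-3,0],0,0.6],[[0,-3,0],0,0.6],[[0,-3,0],0,0.6]]'
python3 -m crank '[[[-1,-4,0],0,0.6],[[-2,-4,0],0,0.6],[[-2,-4,0],0,0.6],[[-2,-4,0],0,0.6],[[-2,-4,0],0,0.6],[[-2,-4,0],0,0.6],[[-2,-4,0],0,0.6],[[-2,-3,0],0,0.6]]'
```

```text
t: 0.77
eef_pos: [205.5, 512.6, 247.5]
eef_rot: [-179.9, -0.0, -170.3]
ft_force: [0.3, 0.1, -0.4]
finger_gap: 51.5
gripper_force: 0.0
t: 1.43
eef_pos: [395.6, 245.4, 248.2]
eef_rot: [-180.0, -0.0, -170.4]
ft_force: [0.3, 0.8, 0.9]
finger_gap: 51.1
gripper_force: 0.0
```

```bash
python3 -m crank '[[[-0.3,-1.5,0],0,0.6],[[-0.3,-1.5,0],0,0.6],[[-0.28,-1.47,0],0,0.6],[[0,0,3],0,0.6],[[0,0,3.5],0,0.6],[[0,0,3],0,0.6],[[0,0,1.5],0,0.6],[[0,0,0],0,0.6]]'
python3 - <<'E'
from h import *
p=manip.get_obs();print(p["eef_pos"])
s=capture("side");t=capture("top")
a=cv2.resize(s[215:345,330:460],(520,520));u,v=proj("top",[p["eef_pos"]])[0].astype(int);b=cv2.resize(t[v-35:v+95,140:210],(280,520))
cv2.imwrite("pics/g1.png",np.hstack([a,b])[:,:,::-1]); print(proj("side",[p["eef_pos"]]),v)
E
```

```text
t: 2.1
eef_pos: [408.1, 204.2, 134.3]
eef_rot: [-179.8, -0.4, -170.3]
ft_force: [-0.9, -0.7, 0.2]
finger_gap: 51.3
gripper_force: 0.0
[408.12765355 204.22341245 134.32347535]
[[409.24612983 283.48193196]] 280
```

View pics/g1.png

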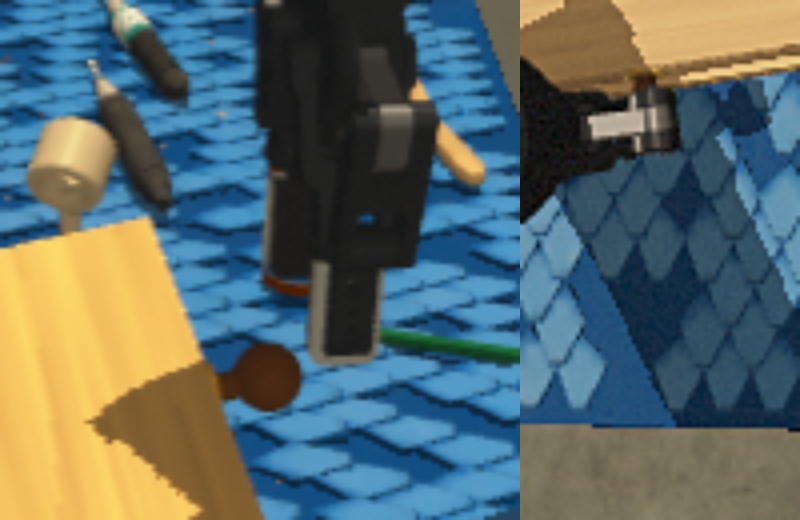

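The side view shows the fingers just in front of and +y of the knob, since the fast rows fell short. I'll correct sideways and then go down.

```bash
python3 -m crank '[[[-0.4,-0.5,0],0,0.6],[[-0.4,-0.5,0],0,0.6],[[-0.33,-0.51,0],0,0.6],[[0,0,0],0,0.6],[[0,0,1],0,0.6],[[0,0,1],0,0.6],[[0,0,0.5],0,0.6],[[0,0,0],0,0.6]]'
python3 - <<'E'
from h import *
p=manip.get_obs();print(p["eef_pos"])
s=capture("side");t=capture("top")
a=cv2.resize(s[215:345,330:460],(520,520));u,v=proj("top",[p["eef_pos"]])[0].astype(int);b=cv2.resize(t[v-35:v+95,140:210],(280,520))
cv2.imwrite("pics/g2.png",np.hstack([a,b])[:,:,::-1])
E
```

```text
t: 2.87
eef_pos: [423.1, 192.5, 111.2]
eef_rot: [-179.9, -0.2, -170.3]
ft_force: [-0.2, 0.5, 0.3]
finger_gap: 50.9
gripper_force: 0.0
[423.11425675 192.45844142 111.23843807]
```

View pics/g2.png

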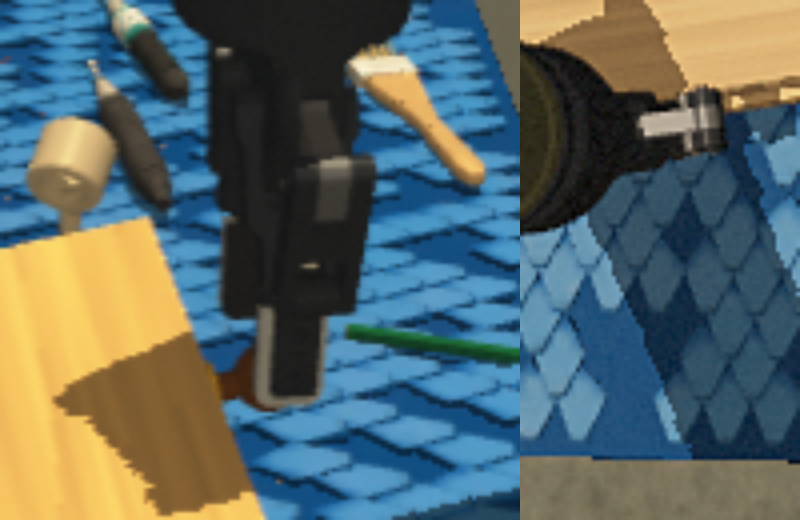

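The near finger now covers the knob, so the fingers straddle it. Next: lower and pinch.

```bash
python3 -m crank '[[[0,0,0.8],0,0.6],[[0,0,0.8],0,0.6],[[0,0,0.6],0,0.6],[[0,0,0],0,0.2],[[0,0,0],0,0],[[0,0,0],0,0],[[0,0,0],0,0],[[0,0,0],0,0]]'
```

```text
t: 3.63
eef_pos: [424.5, 189.2, 90.6]
eef_rot: [-179.7, -0.2, -170.4]
ft_force: [0.2, -7.7, -0.3]
finger_gap: 20.6
gripper_force: 58.6
```

```bash
python3 -c "
import numpy as np
f=np.radians(14.2+2.47*np.arange(33));x=18.03*np.cos(f);z=-18.03*np.sin(f)
for i in range(32): print(i//8,round(x[i+1]-x[i],2),round(z[i+1]-z[i],2), round(-x[i+1]*10),round(-z[i+1]*10))"
```

```text
0 -0.21 -0.75 -173 52
0 -0.24 -0.74 -170 59
0 -0.27 -0.73 -168 66
0 -0.3 -0.72 -165 74
0 -0.33 -0.7 -161 81
0 -0.36 -0.69 -158 87
0 -0.39 -0.67 -154 94
0 -0.42 -0.65 -150 101
1 -0.45 -0.64 -145 107
1 -0.47 -0.62 -140 113
1 -0.5 -0.59 -135 119
1 -0.53 -0.57 -130 125
1 -0.55 -0.55 -125 130
1 -0.57 -0.52 -119 136
1 -0.6 -0.5 -113 141
1 -0.62 -0.47 -107 145
2 -0.64 -0.45 -100 150
2 -0.65 -0.42 -94 154
2 -0.67 -0.39 -87 158
2 -0.69 -0.36 -80 161
2 -0.7 -0.33 -73 165
2 -0.72 -0.3 -66 168
2 -0.73 -0.27 -59 170
2 -0.74 -0.24 -51 173
3 -0.75 -0.2 -44 175
3 -0.76 -0.17 -36 177
3 -0.76 -0.14 -29 178
3 -0.77 -0.11 -21 179
3 -0.77 -0.07 -13 180
3 -0.78 -0.04 -5 180
3 -0.78 -0.01 2 180
3 -0.78 0.03 10 180
```

```bash
python3 -m crank '[[[-0.21,-0.25,-0.75],0,0],[[-0.24,0,-0.74],0,0],[[-0.27,0,-0.73],0,0],[[-0.3,0,-0.72],0,0],[[-0.33,0,-0.7],0,0],[[-0.36,0,-0.69],0,0],[[0,0,0],0,0],[[0,0,0],0,0]]'
python3 - <<'E'
from h import *
p=manip.get_obs();e=p["eef_pos"]; u=np.array([.9857,.1685]); print(e,(e[:2]-[593.2,220.5])@u,e[2]-42)
s=capture("side"); a=cv2.resize(s[190:430,250:450],(500,600)); cv2.imwrite("pics/l1.png",a[:,:,::-1])
E
```

```text
t: 4.3
eef_pos: [447.3, 193.0, 137.0]
eef_rot: [-180.0, 0.6, -170.4]
ft_force: [11.3, -3.5, -5.6]
finger_gap: 20.4
gripper_force: 66.4
[447.25053525 193.0291446  136.96005108] -148.4912265412183 94.9600510845531
```

View pics/l1.png

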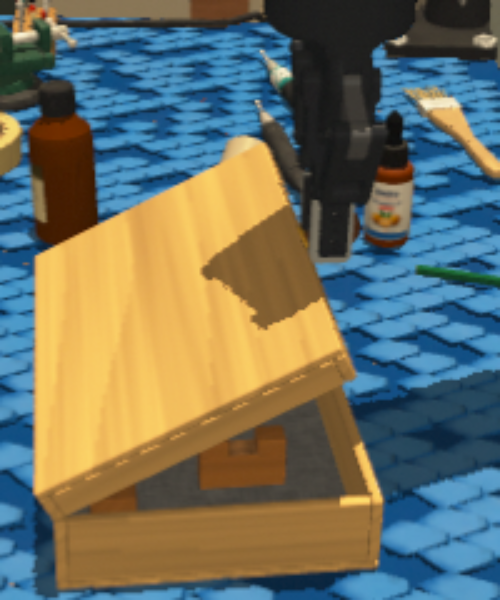

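The lid follows the fingers. Its near top edge runs from (38,493) to (345,352) in this crop. I'll measure the lid angle from it, which also calibrates the tool-to-angle relation.

```bash
cat >> h.py <<'E'
def lidang(uvs,yaw=9.7,c=(514.3,207.)):
    """side pixels on the lid's +y face -> (case x, z) in the plane case y=115"""
    a=np.radians(yaw);u=np.array([np.cos(a),np.sin(a),0]);v=np.array([-np.sin(a),np.cos(a),0]);C=np.r_[c,0]
    o,d=ray("side",uvs);P=o+d*((115-(o-C)@v)/(d@v))[:,None];return np.c_[(P-C)@u,P[:,2]]
E
python3 - <<'E'
from h import *
def f(p):
    P=lidang(np.array(p)); d=P[1]-P[0]; print(P.round(1),np.degrees(np.arctan2(d[1],-d[0])), np.hypot(*d))
f(np.array([[38,493],[345,352]])/2.5+[250,190]); f(np.array([[62,517],[355,380]])/2.5+[250,190])
f(np.array([[38,452],[525,345]])/3.7+[258,265])   # initial
f(np.array([[65,490],[532,385]])/3.7+[258,265])
E
```

```text
[[ 84.9  60.1]
 [-56.7 129.4]] 26.077108953072134 157.63828045399492
[[ 74.3  45.1]
 [-62.2 113.8]] 26.711966291116806 152.79825944348343
[[ 81.4  59.9]
 [-72.9  90.4]] 11.201348299448808 157.23849574830518
[[ 73.4  44.1]
 [-76.2  74.7]] 11.537082690441904 152.6970987577475
```

```bash
python3 -m crank '[[[-0.6,0,-0.55],0,0],[[-0.6,0,-0.55],0,0],[[-0.45,0,-0.64],0,0],[[-0.47,0,-0.62],0,0],[[-0.5,0,-0.59],0,0],[[-0.53,0,-0.57],0,0],[[-0.55,0,-0.55],0,0],[[0,0,0],0,0]]'
cat >> h.py <<'E'
def st():
    p=manip.get_obs();e=p["eef_pos"];u=np.array([.9857,.1685]);f=p["ft_force"]
    print("rel u,z",round((e[:2]-[593.2,220.5])@u,1),round(e[2]-42,1),"lat",round((e[:2]-[593.2,220.5])@[-u[1],u[0]],1),"F u,lat,z",round(f[:2]@u,1),round(f[:2]@[-u[1],u[0]],1),round(f[2],1))
E
python3 -c "from h import *;st()"
```

```text
t: 5.02
eef_pos: [479.0, 198.8, 176.8]
eef_rot: [-179.9, -0.0, -170.3]
ft_force: [-1.7, -7.5, 3.4]
finger_gap: 20.6
gripper_force: 71.8
rel u,z -116.2 134.8 lat -2.2 F u,lat,z -3.0 -7.1 3.4
```

```bash
python3 -m crank '[[[-0.57,-0.2,-0.52],0,0],[[-0.6,0,-0.5],0,0],[[-0.62,0,-0.47],0,0],[[-0.64,0,-0.45],0,0],[[-0.65,0,-0.42],0,0],[[-0.67,0,-0.39],0,0],[[-0.69,0,-0.36],0,0],[[0,0,0],0,0]]'
python3 - <<'E'
from h import *
st();s=capture("side"); cv2.imwrite("pics/l2.png",cv2.resize(s[120:430,240:450],(542,800*1))[:600*0+800,:,::-1][::1] if 0 else cv2.resize(s[130:430,240:450],(420,600))[:,:,::-1])
E
```

```text
t: 5.68
eef_pos: [524.5, 206.7, 207.1]
eef_rot: [179.9, 0.2, -170.3]
ft_force: [1.5, 4.1, -4.5]
finger_gap: 20.2
gripper_force: 69.3
rel u,z -70.0 165.1 lat -2.1 F u,lat,z 2.2 3.8 -4.5
```

View pics/l2.png

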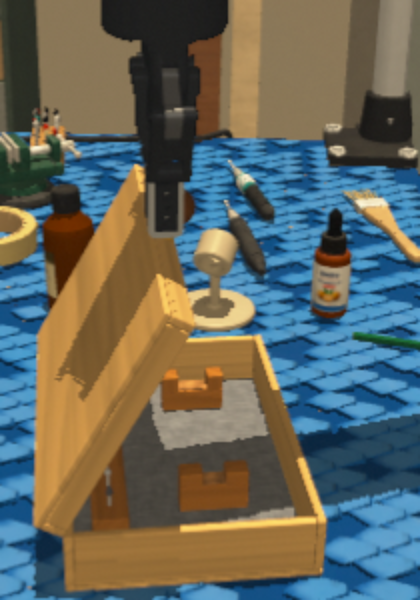

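The near lid face's corners are at (37,522), (162,275), (70,533) and (192,320). The knob shows just robot-side of the finger, still pinched, and both saddles are now visible.

Run:
```python
from h import *
def f(p):
    P=lidang(np.array(p)/2+[240,130]); d=P[1]-P[0]; print(P.round(1),np.degrees(np.arctan2(d[1],-d[0])), np.hypot(*d))
f([[37,522],[162,275]]);f([[70,533],[192,320]])
```

```text
[[ 92.9  55.1]
 [ 19.6 213. ]] 65.10065661710999 174.13923264888962
[[ 74.1  45.6]
 [  3.3 185.2]] 63.13659953757355 156.50169882147716
```

```bash
python3 -m crank '[[[-0.72,0,-0.3],0,0],[[-0.73,0,-0.27],0,0],[[-0.74,0,-0.24],0,0],[[-0.75,0,-0.2],0,0],[[-0.76,0,-0.17],0,0],[[-0.76,0,-0.14],0,0],[[-0.77,0,-0.11],0,0],[[0,0,0],0,0]]'
python3 - <<'E'
from h import *
st();s=capture("side");t=capture("top");np.save("s3.npy",s);np.save("t3.npy",t)
# predicted outline of +y lid face for several angles, lower (case x,z) line vs pixels
a=np.radians(9.7);u=np.array([np.cos(a),np.sin(a),0]);v=np.array([-np.sin(a),np.cos(a),0]);C=np.array([514.3,207,0])
for th in (75,80,85,90):
    q=np.radians(th); L=[]
    for l,h in ((160,0),(160,20),(0,20)):
        x=80-l*np.cos(q)+h*np.sin(q); z=42+l*np.sin(q)+h*np.cos(q); L.append(C+u*x+v*115+[0,0,z])
    print(th,proj("side",L).round(1).tolist())
for row in (200,220,240,260,280,300,330,360):
    g=s[row,240:330].astype(int); w=(g[:,0]>g[:,2]+40)&(g[:,0]>100); i=np.where(w)[0]; print(row,(i.min()+240,i.max()+240) if len(i) else None, len(i))
E
```

```text
t: 6.4
eef_pos: [576.6, 212.9, 222.0]
eef_rot: [-179.9, 0.2, -170.4]
ft_force: [-0.3, 0.4, 0.1]
finger_gap: 0.1
gripper_force: 0.0
rel u,z -17.7 180.0 lat -4.7 F u,lat,z -0.2 0.4 0.1
75 [[303.2, 282.1], [284.9, 278.5], [253.4, 396.7]]
80 [[290.4, 280.1], [271.6, 278.0], [253.1, 397.9]]
85 [[277.2, 279.1], [258.2, 278.5], [253.0, 399.0]]
90 [[263.9, 279.2], [244.8, 280.0], [253.0, 400.2]]
200 (np.int64(240), np.int64(262)) 14
220 (np.int64(289), np.int64(305)) 17
240 (np.int64(240), np.int64(311)) 59
260 (np.int64(240), np.int64(315)) 52
280 (np.int64(265), np.int64(329)) 57
300 (np.int64(258), np.int64(329)) 72
330 (np.int64(258), np.int64(329)) 53
360 (np.int64(257), np.int64(297)) 35
```

The fingers slipped off the knob. I'll look at both views in one picture.

Run:
```python
import numpy as np,cv2
s=np.load("s3.npy");t=np.load("t3.npy")
a=cv2.resize(s[130:430,240:400],(320,600));b=cv2.resize(t[160:285,100:200],(480,600))
cv2.imwrite("pics/l3.png",np.hstack([a,b])[:,:,::-1])
```

```text
(no output)
```

View pics/l3.png

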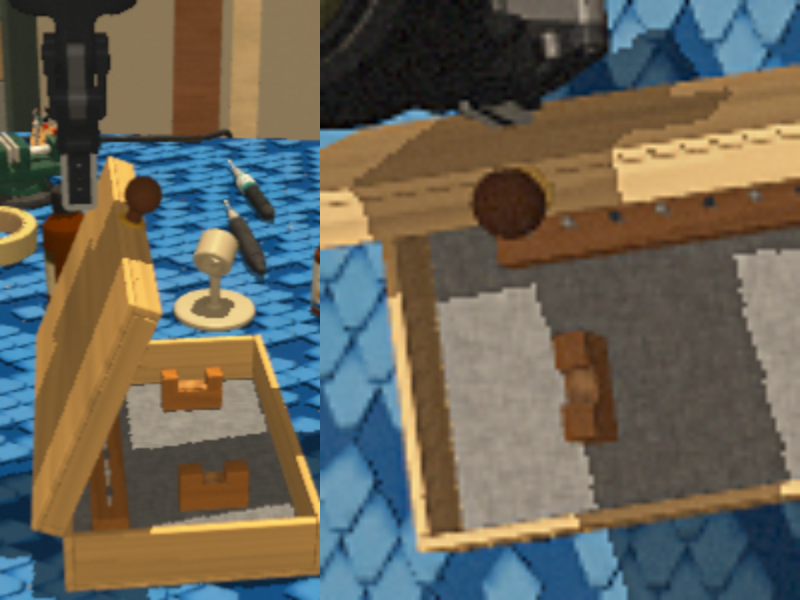

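```bash
python3 -m crank '[[[0,0,-1.5],0,0],[[0,0,-2],0,0],[[0,0,-2],0,0],[[1,-1,0],0,0],[[2,-1,0],0,0],[[2,-1,0],0,0],[[2,-1,0],0,0],[[1,0,0],0,0]]'
python3 -m crank '[[[1,-0.4,0],0,0],[[0,0,2],0,0],[[0,0,2],0,0],[[0,0,2],0,0],[[0,0,1.5],0,0],[[0,0,0.5],0,0],[[0,0,0],0,0],[[0,0,0],0,0]]'
python3 - <<'E'
from h import *
st()
P=tri([[311.5,228]],[[139.4,202.3]]);print(P)
d=P[0,:3]-[593.2,220.5,42];uu=d[:2]@[.9857,.1685];print("phi",np.degrees(np.arctan2(d[2],-uu)),np.hypot(uu,d[2]),"lat",d[:2]@[-.1685,.9857])
# where the rims and edges project for a given lid angle: knob centre in side/top
for th in (65,70,75,80,85,90):
    f=np.radians(th+3.18);k=np.array([593.2,220.5,42])+180.3*np.r_[-np.cos(f)*np.array([.9857,.1685]),np.sin(f)]
    print(th,proj("side",[k])[0].round(1),proj("top",[k])[0].round(1))
def knob(n,im,x0,x1,y0,y1):
    hsv=cv2.cvtColor(im,cv2.COLOR_RGB2HSV)[y0:y1,x0:x1];m=((hsv[...,0]<12)&(hsv[...,1]>130)&(hsv[...,2]>40)&(hsv[...,2]<150)).astype(np.uint8)
    n,l,s,c=cv2.connectedComponentsWithStats(m)
    for i in range(1,n):
        if s[i,4]>25: print(s[i]+[x0,y0,0,0,0],c[i]+[x0,y0])
knob("side",np.load("s3.npy"),260,360,190,260);knob("top",np.load("t3.npy"),110,190,170,285)
E
```

```text
t: 7.17
eef_pos: [500.5, 158.0, 276.1]
eef_rot: [-180.0, -0.0, -170.5]
ft_force: [-0.0, -0.2, -0.1]
finger_gap: 0.1
gripper_force: 0.0
t: 7.83
eef_pos: [493.1, 155.8, 196.3]
eef_rot: [180.0, 0.0, -170.3]
ft_force: [-0.4, 0.1, 0.8]
finger_gap: 0.1
gripper_force: 0.0
rel u,z -109.6 154.3 lat -46.9 F u,lat,z -0.4 0.2 0.8
[[535.97741424 211.50688947 211.55957585   1.56786315]]
phi 71.14041066927267 179.17905759586802 lat 0.7774966543058709
65 [318.1 229. ] [141.  208.3]
70 [306.2 225.6] [138.8 199. ]
75 [293.9 223.1] [136.8 189.4]
80 [281.3 221.6] [135.1 179.8]
85 [268.6 221.1] [133.8 170.3]
90 [255.8 221.6] [132.7 160.9]
[132 196  14  14  86] [138.86046512 201.44186047]
```

```bash
python3 -m crank '[[[-1.5,0,0],0,0],[[-1.2,0,0],0,0],[[-1,0,0],0,0],[[-0.9,0,0],0,0],[[-0.9,0,0],0,0],[[-0.9,0,0],0,0],[[-0.8,0,0],0,0],[[0,0,0],0,0]]'
cat >> h.py <<'E'
def knobs():
    H=np.array([593.2,220.5,42])
    for n,b in (("side",(230,360,190,260)),("top",(110,190,120,230))):
        x0,x1,y0,y1=b;hsv=cv2.cvtColor(capture(n),cv2.COLOR_RGB2HSV)[y0:y1,x0:x1]
        m=(((hsv[...,0]<12)|(hsv[...,0]>174))&(hsv[...,1]>120)&(hsv[...,2]>25)&(hsv[...,2]<150)).astype(np.uint8)
        k,l,s,c=cv2.connectedComponentsWithStats(m)
        th=np.arange(50,110,.1);f=np.radians(th+3.18);P=H+180.3*np.c_[-np.cos(f)*.9857,-np.cos(f)*.1685,np.sin(f)];q=proj(n,P)
        for i in range(1,k):
            if s[i,4]>40:
                e=np.hypot(*(q-c[i]-[x0,y0]).T);j=e.argmin();print(n,s[i]+[x0,y0,0,0,0],"lid",th[j].round(1),"miss px",e[j].round(1))
E
python3 -c "
from h import *
st();knobs()"
```

```text
t: 8.5
eef_pos: [565.4, 167.8, 195.7]
eef_rot: [-180.0, 0.1, -170.3]
ft_force: [-0.5, -0.2, -0.4]
finger_gap: -0.3
gripper_force: 0.0
rel u,z -36.3 153.7 lat -47.3 F u,lat,z -0.6 -0.1 -0.4
```

Run:
```python
from h import *
for n in("top","side"):
    im=capture(n);np.save(n+"4.npy",im);hsv=cv2.cvtColor(im,cv2.COLOR_RGB2HSV)
    m=(((hsv[...,0]<14)|(hsv[...,0]>172))&(hsv[...,1]>100)&(hsv[...,2]>20)&(hsv[...,2]<160)).astype(np.uint8)
    k,l,s,c=cv2.connectedComponentsWithStats(m)
    print(n,[(s[i].tolist()) for i in range(1,k) if s[i,4]>25])
a=np.radians(9.7);u=np.array([np.cos(a),np.sin(a),0]);v=np.array([-np.sin(a),np.cos(a),0]);C=np.array([514.3,207,0])
for th in (69,75,80,85): # inner front edge corners
    q=np.radians(th); print(th,[proj("side",[C+u*(80-160*np.cos(q))+v*115+[0,0,42+160*np.sin(q)]])[0].round(0).tolist(), proj("top",[C+u*(80-160*np.cos(q))+v*yy+[0,0,42+160*np.sin(q)] for yy in(115,-115)]).round(0).tolist()])
s=np.load("side4.npy")
for r in range(268,300,4): print(r,[tuple(x) for x in s[r,244:330:6]])
```

```text
top [[196, 42, 52, 13, 338], [206, 107, 49, 20, 228], [283, 160, 23, 30, 410], [138, 194, 73, 22, 487], [212, 221, 7, 23, 48], [153, 230, 9, 23, 78], [287, 283, 16, 17, 103]]
side [[56, 28, 11, 11, 91], [326, 35, 27, 163, 3763], [37, 164, 29, 14, 133], [272, 213, 19, 24, 296], [261, 238, 4, 17, 27], [398, 254, 17, 10, 125], [396, 284, 17, 5, 41], [84, 295, 17, 20, 177], [151, 299, 35, 44, 142], [76, 317, 18, 19, 151], [61, 330, 11, 13, 91]]
69 [[318.0, 286.0], [[76.0, 214.0], [212.0, 195.0]]]
75 [[303.0, 282.0], [[73.0, 204.0], [210.0, 185.0]]]
80 [[290.0, 280.0], [[71.0, 196.0], [209.0, 177.0]]]
85 [[277.0, 279.0], [[70.0, 188.0], [208.0, 168.0]]]
268 [(np.uint8(28), np.uint8(85), np.uint8(137)), (np.uint8(81), np.uint8(150), np.uint8(195)), (np.uint8(81), np.uint8(152), np.uint8(200)), (np.uint8(127), np.uint8(95), np.uint8(49)), (np.uint8(137), np.uint8(99), np.uint8(53)), (np.uint8(249), np.uint8(204), np.uint8(99)), (np.uint8(249), np.uint8(202), np.uint8(99)), (np.uint8(248), np.uint8(199), np.uint8(98)), (np.uint8(80), np.uint8(154), np.uint8(200)), (np.uint8(43), np.uint8(103
[... 4376 characters left out ...]
nt8(168))]
296 [(np.uint8(80), np.uint8(155), np.uint8(200)), (np.uint8(40), np.uint8(103), np.uint8(150)), (np.uint8(16), np.uint8(79), np.uint8(131)), (np.uint8(111), np.uint8(82), np.uint8(42)), (np.uint8(137), np.uint8(98), np.uint8(52)), (np.uint8(137), np.uint8(99), np.uint8(51)), (np.uint8(152), np.uint8(111), np.uint8(56)), (np.uint8(150), np.uint8(109), np.uint8(56)), (np.uint8(74), np.uint8(156), np.uint8(203)), (np.uint8(68), np.uint8(137), np.uint8(181)), (np.uint8(25), np.uint8(87), np.uint8(142)), (np.uint8(59), np.uint8(133), np.uint8(187)), (np.uint8(75), np.uint8(152), np.uint8(197)), (np.uint8(75), np.uint8(146), np.uint8(193)), (np.uint8(86), np.uint8(160), np.uint8(205))]
```

```bash
python3 -m crank '[[[-0.5,0,0],0,0],[[-0.5,0,0],0,0],[[-0.5,0,0],0,0],[[-0.3,0,0],0,0],[[0,0,0],0,0],[[0,0,0],0,0],[[0,0,0],0,0],[[0,0,0],0,0]]'
cat >> h.py <<'E'
def edge(s):
    """inner edge of the lid's near face: last wood pixel right of column 262, row by row -> slope"""
    px=[]
    for r in range(290,350,2):
        g=s[r,262:330].astype(int);w=(g[:,0]>g[:,2]+25)&(g[:,0]>g[:,1])
        j=np.where(~w)[0]
        if len(j): px.append((262+j[0]-.5,r))
    px=np.array(px);P=lidang(px);k=np.polyfit(P[:,1],P[:,0],1);ok=abs(np.polyval(k,P[:,1])-P[:,0])<2
    k=np.polyfit(P[ok,1],P[ok,0],1);print("edge px",px[0],px[-1],ok.sum(),"lid",90+np.degrees(np.arctan(k[0])),"x at z42",np.polyval(k,42),"by top pt",np.degrees(np.arctan2(P[0,1]-42,80-P[0,0])))
E
python3 - <<'E'
from h import *
edge(np.load("s3.npy"));edge(np.load("side4.npy"));st();s=capture("side");np.save("side5.npy",s);edge(s)
hsv=cv2.cvtColor(s,cv2.COLOR_RGB2HSV);m=(((hsv[...,0]<14)|(hsv[...,0]>172))&(hsv[...,1]>100)&(hsv[...,2]>20)&(hsv[...,2]<160)).astype(np.uint8)
k,l,q,c=cv2.connectedComponentsWithStats(m);print([(q[i].tolist(),c[i].round(1).tolist()) for i in range(1,k) if q[i,4]>60 and 200<q[i,0]+20<340 and 190<q[i,1]<260])
E
```

```text
t: 9.37
eef_pos: [581.5, 170.6, 195.7]
eef_rot: [180.0, 0.0, -170.3]
ft_force: [-0.4, -0.1, 1.1]
finger_gap: -0.0
gripper_force: 0.0
edge px [318.5 290. ] [300.5 348. ] 11 lid 71.22528043889432 x at z42 71.3512543806675 by top pt 68.18225108907644
edge px [287.5 290. ] [279.5 348. ] 2 lid 111.27477448696271 x at z42 15.467103086413651 by top pt 80.48449096138775
rel u,z -19.9 153.7 lat -47.2 F u,lat,z -0.4 -0.1 1.1
edge px [273.5 290. ] [275.5 348. ] 2 lid 87.88012471684338 x at z42 75.8755667255011 by top pt 86.2715562637036
[([256, 213, 18, 23, 286], [264.7, 222.9]), ([273, 239, 16, 49, 617], [280.5, 263.6])]
```

```bash
python3 -m crank '[[[-0.35,0,0],0,0],[[-0.35,0,0],0,0],[[-0.25,0,0],0,0],[[0,0,0],0,0],[[0,0,0],0,0],[[0,0,0],0,0],[[0,0,0],0,0],[[0,0,0],0,0]]'
python3 - <<'E'
from h import *
st();s=capture("side");np.save("side6.npy",s)
hsv=cv2.cvtColor(s,cv2.COLOR_RGB2HSV);m=(((hsv[...,0]<14)|(hsv[...,0]>172))&(hsv[...,1]>100)&(hsv[...,2]>20)&(hsv[...,2]<160)).astype(np.uint8)
k,l,q,c=cv2.connectedComponentsWithStats(m);print([(q[i].tolist(),c[i].round(1).tolist()) for i in range(1,k) if q[i,4]>60 and 200<q[i,0]+20<340 and 190<q[i,1]<260])
# lid near-face inner corner: wood columns per row
for r in (276,280,284,290,300,310,320,340,360,380):
    g=s[r,225:330].astype(int);w=(g[:,0]>g[:,2]+25)&(g[:,0]>g[:,1]);e=np.flatnonzero(np.diff(w.astype(int)))+225;print(r,e.tolist())
a=np.radians(9.7);u=np.array([np.cos(a),np.sin(a),0]);v=np.array([-np.sin(a),np.cos(a),0]);C=np.array([514.3,207,0])
for x in(80,100):print([proj("side",[C+u*x+v*115+[0,0,z]])[0].round(1).tolist() for z in(50,100,150,202)])
E
```

```text
t: 10.08
eef_pos: [590.9, 172.2, 195.7]
eef_rot: [180.0, 0.0, -170.3]
ft_force: [0.2, -0.0, -0.2]
finger_gap: -0.2
gripper_force: 0.0
rel u,z -10.4 153.7 lat -47.2 F u,lat,z 0.2 -0.1 -0.2
[([248, 214, 18, 23, 292], [256.3, 223.6]), ([267, 238, 22, 50, 876], [277.8, 263.3])]
276 [246, 288]
280 [245, 288, 327]
284 [246, 286, 326]
290 [246, 269, 271, 272]
300 [247, 269, 303]
310 [247]
320 [249]
340 [250, 275, 282, 289, 292, 299]
360 [251, 275, 283, 301]
380 [252, 282, 283, 327, 328]
[[269.8, 393.8], [268.0, 358.8], [266.1, 321.2], [263.9, 279.2]]
[[252.6, 394.8], [250.2, 359.8], [247.7, 322.1], [244.8, 280.0]]
```

The lid reads 89.6–89.8° from the knob and the edges, so it stands upright. Next I'll back away, rise, and start turning for the handpiece.

```bash
python3 -m crank '[[[1,0,0],0,0],[[1.5,0,0],0,0],[[2,0,-0.5],0,0],[[2,0,-1.5],0,0],[[1,0,-2],0,0],[[0,0,-2],0,0.5],[[0,0,-1],0,0.5],[[0,0,0],0,0.5]]'
python3 -c "
from h import *
o=manip.get_obs();print(o['qpos'].round(1));np.save('top7.npy',capture('top'));np.save('side7.npy',capture('side'))"
python3 -m crank '[[[0,0,0],0.12,0.5],[[0,0,0],0.12,0.5],[[0,0,0],0.12,0.5],[[0,0,0],0.12,0.5],[[0,0,0],0.12,0.5],[[0,0,0],0.12,0.5],[[0,0,0],0.12,0.5],[[0,0,0],0.12,0.5]]'
python3 -c "
from h import *
o=manip.get_obs();print(o['qpos'].round(1))
s=np.load('side7.npy')
for r in (280,300,320,340,360,380):
    g=s[r,225:262].astype(int);w=(g[:,0]>g[:,2]+25)&(g[:,0]>g[:,1]);print(r,np.flatnonzero(w)[:1]+225)
t=np.load('top7.npy');hsv=cv2.cvtColor(t,cv2.COLOR_RGB2HSV)
m=((hsv[...,0]<16)&(hsv[...,1]>95)&(hsv[...,2]>50)).astype(np.uint8);k,l,q,c=cv2.connectedComponentsWithStats(m)
print([(q[i].tolist(),c[i].round(1).tolist()) for i in range(1,k) if q[i,4]>40 and q[i,0]<250])
cv2.imwrite('pics/t7.png',t[:,:,::-1])
"
```

```text
t: 10.8
eef_pos: [518.3, 160.0, 268.6]
eef_rot: [179.9, 0.3, -170.3]
ft_force: [0.8, 0.6, 0.3]
finger_gap: 35.7
gripper_force: 0.0
[-39.2   4.3  20.4  97.8  -1.6  77.9  81.2]
t: 11.57
eef_pos: [516.4, 159.3, 263.6]
eef_rot: [-179.8, -0.0, 134.3]
ft_force: [0.1, -1.3, 0.3]
finger_gap: 42.8
gripper_force: 0.0
[-41.2   4.5  22.6  98.2  -1.7  77.8  26. ]
280 [246]
300 [248]
320 [250]
340 [251]
360 [252]
380 [253]
[([194, 34, 54, 21, 808], [220.2, 44.2]), ([196, 81, 59, 46, 1604], [225.0, 103.3]), ([124, 153, 16, 14, 133], [132.1, 159.0]), ([185, 193, 26, 17, 277], [198.1, 201.0]), ([207, 220, 13, 24, 180], [213.2, 231.7]), ([148, 229, 14, 24, 230], [154.9, 240.1])]
```

```bash
python3 -m crank '[[[0,0,0],0.12,0.5],[[0,0,0],0.12,0.5],[[0,0,0],0.12,0.5],[[0,0,0],0.12,0.5],[[0,0,0],0.12,0.5],[[0,0,0],0.12,0.5],[[0,0,0],0.12,0.5],[[0,0,0],0.12,0.5]]'
python3 -m crank '[[[0,0,0],0.12,0.5],[[0,0,0],0.12,0.5],[[0,0,0],0.12,0.5],[[0,0,0],0.12,0.5],[[0,0,0],0.12,0.5],[[0,0,0],0.12,0.5],[[0,0,0],0.12,0.5],[[0,0,0],0.12,0.5]]'
python3 - <<'E'
from h import *
print(manip.get_obs()["qpos"].round(1))
t=np.load('top7.npy');s=np.load('side7.npy')
a=np.radians(9.7);u=np.array([np.cos(a),np.sin(a),0]);v=np.array([-np.sin(a),np.cos(a),0]);C=np.array([514.3,207,0])
def comps(im):
    hsv=cv2.cvtColor(im,cv2.COLOR_RGB2HSV);m=((hsv[...,0]<16)&(hsv[...,1]>95)&(hsv[...,2]>50)).astype(np.uint8);return cv2.connectedComponentsWithStats(m)
for n,im in(("top",t),("side",s)):
    k,l,q,c=comps(im)
    for y0 in(-75,45):
        B=np.array([C+u*(-20+i*23)+v*(y0+j*7)+[0,0,z] for i in(-1,1) for j in(-1,1) for z in(5,34)])
        p=proj(n,B);lo=p.min(0);hi=p.max(0);print(n,y0,"pred",lo.round(1),hi.round(1))
        m=(lo+hi)/2;d=np.hypot(*(c-m).T);i=d[1:].argmin()+1;print("   seen",q[i,:2],q[i,:2]+q[i,2:4]-1,c[i].round(1),"hull c",m.round(1))
E
```

```text
t: 12.23
eef_pos: [516.4, 159.3, 263.6]
eef_rot: [-179.9, 0.1, 79.3]
ft_force: [-0.1, -1.3, -0.8]
finger_gap: 42.7
gripper_force: 0.0
t: 12.9
eef_pos: [516.4, 159.3, 263.6]
eef_rot: [180.0, 0.2, 24.3]
ft_force: [-0.2, -0.0, -0.1]
finger_gap: 42.8
gripper_force: 0.0
[-45.3   4.5  26.9  98.3  -2.1  77.8 -83.7]
top -75 pred [207.2 220.2] [219.8 244.4]
   seen [207 220] [219 243] [213.2 231.7] hull c [213.5 232.3]
top 45 pred [148.3 228.6] [162.5 252.7]
   seen [148 229] [161 252] [154.9 240.1] hull c [155.4 240.7]
side -75 pred [320.4 312.9] [351.5 335.4]
   seen [320 313] [351 335] [335.5 325.1] hull c [335.9 324.2]
side 45 pred [328.2 359.8] [364.3 386. ]
   seen [329 360] [364 385] [346.1 372.8] hull c [346.2 372.9]
```

```bash
python3 -m crank '[[[-1,1.5,0],0,0.5],[[-1.9,3,0],0,0.5],[[-2.3,3.6,0],0,0.5],[[-2.3,3.6,0],0,0.5],[[-2.3,3.6,0],0,0.5],[[-2.3,3.6,0],0,0.5],[[-2.3,3.6,0],0,0.5],[[-1.5,2.2,0],0,0.5]]'
python3 -m crank '[[[0,0,1],0.12,0.5],[[0,0,1],0.12,0.5],[[0,0,1],0.12,0.5],[[0,0,1],0.12,0.5],[[0,0,1],0.12,0.5],[[0,0,1],0.12,0.5],[[0,0,0],0.12,0.5],[[0,0,0],0.12,0.5]]'
python3 -c "
from h import *
print(manip.get_obs()['qpos'].round(1))"
```

```text
t: 13.57
eef_pos: [474.0, -131.7, 264.7]
eef_rot: [180.0, 0.1, 24.5]
ft_force: [0.7, 0.5, -0.3]
finger_gap: 42.7
gripper_force: 0.0
t: 14.23
eef_pos: [474.5, -126.8, 203.6]
eef_rot: [179.9, 0.2, -30.6]
ft_force: [0.5, 0.2, -0.1]
finger_gap: 42.7
gripper_force: 0.0
[ -29.3   -0.4   41.4  109.7    0.3   70.8 -108.6]
```

```bash
python3 -m crank '[[[0,0,0],0.12,0.5],[[0,0,0],0.12,0.5],[[0,0,0],0.12,0.5],[[0,0,0],0.12,0.5],[[0,0,0],0.12,0.5],[[0,0,0],0.12,0.5],[[0,0,0],0.095,0.5],[[0,0,0],0,0.5]]'
python3 - <<'E'
from h import *
o=manip.get_obs();print(o['qpos'].round(1))
t=capture("top");np.save("top8.npy",t)
hsv=cv2.cvtColor(t,cv2.COLOR_RGB2HSV);m=((hsv[...,1]<110)&(hsv[...,2]<130)).astype(np.uint8);l=cv2.connectedComponents(m)[1]
print(l[255,352],(l==l[255,352]).sum())
p=np.radians(o["eef_rot"][2]);d=np.array([469,-161.4])-o["eef_pos"][:2];print("tool x,y",d@[np.cos(p),np.sin(p)],d@[np.sin(p),-np.cos(p)])
E
```

```text
t: 14.9
eef_pos: [476.7, -129.9, 203.8]
eef_rot: [179.9, 0.2, -76.8]
ft_force: [-0.2, -0.0, 0.4]
finger_gap: 43.1
gripper_force: 0.0
[-2.870e+01  1.000e-01  4.150e+01  1.093e+02 -2.000e-01  7.080e+01
 -1.540e+02]
1 133298
tool x,y 28.943764274879776 14.679139850170936
```

```bash
python3 -m crank '[[[0.7,0.35,0],0,0.5],[[0.8,0.4,0],0,0.5],[[0.8,0.4,0],0,0.5],[[0.6,0.32,1],0,0.5],[[0,0,3],0,0.5],[[0,0,3],0,0.5],[[0,0,3],0,0.5],[[0,0,0],0,0.5]]'
python3 - <<'E'
from h import *
o=manip.get_obs();print(o['qpos'].round(1))
p=np.radians(o["eef_rot"][2]);d=np.array([469,-161.4])-o["eef_pos"][:2];print("tool x,y",d@[np.cos(p),np.sin(p)],d@[np.sin(p),-np.cos(p)])
E
```

```text
t: 15.62
eef_pos: [465.2, -159.5, 99.5]
eef_rot: [179.4, 0.4, -76.9]
ft_force: [-1.7, 1.2, 0.6]
finger_gap: 42.7
gripper_force: 0.0
[ -24.9    8.5   43.9  115.9   -6.9   58.8 -144.6]
tool x,y 2.6704860239608568 -3.286995747807375
```

```bash
python3 -m crank '[[[0.27,-0.33,1],0,0.5],[[0,0,2],0,0.5],[[0,0,2],0,0.5],[[0,0,1.3],0,0.5],[[0,0,0.7],0,0.5],[[0,0,0.5],0,0.5],[[0,0,0],0,0.5],[[0,0,0],0,0.5]]'
python3 -c "
from h import *
o=manip.get_obs();print(o['qpos'].round(1),o['eef_pos'],o['ft_force'])"
```

```text
t: 16.28
eef_pos: [474.2, -161.8, 30.7]
eef_rot: [-180.0, 0.2, -76.9]
ft_force: [0.0, 0.7, -0.2]
finger_gap: 42.5
gripper_force: 0.0
[ -21.6   16.5   41.9  118.   -14.4   50.6 -138.5] [ 474.23782588 -161.84484753   30.71953201] [ 0.024997    0.71537942 -0.17004456]
```

```bash
python3 -m crank '[[[0,0.45,0.3],0,0.5],[[0,0,0.4],0,0.5],[[0,0,0.3],0,0.5],[[0,0,0],0,0.5],[[0,0,0],0,0],[[0,0,0],0,0],[[0,0,0],0,0],[[0,0,0],0,0]]'
```

```text
t: 16.95
eef_pos: [469.6, -162.6, 20.2]
eef_rot: [-180.0, 0.2, -76.8]
ft_force: [-0.3, -0.5, 1.3]
finger_gap: 13.5
gripper_force: 60.1
```

```bash
python3 -m crank '[[[0,0,-0.5],0,0],[[0,0,-1.5],0,0],[[0,0,-2.5],0,0],[[0,0,-2.5],0,0],[[0,0,-3],0,0],[[0,0,-3],0,0],[[0,0,-2.5],0,0],[[0,0,-1],0,0]]'
python3 - <<'E'
from h import *
o=manip.get_obs();print(o['qpos'].round(1),o["eef_pos"],o["torque"],o["ft_force"])
E
```

```text
t: 17.62
eef_pos: [471.0, -163.7, 188.4]
eef_rot: [-179.7, 0.1, -76.9]
ft_force: [0.4, -0.2, -1.9]
finger_gap: 13.9
gripper_force: 59.6
[ -27.4    1.4   44.8  110.3   -1.4   68.6 -149. ] [ 470.95184276 -163.74181432  188.42496739] [-0.01900193 -0.03796248 -0.01530008] [ 0.42467371 -0.18029261 -1.9336923 ]
```

```bash
python3 -m crank '[[[0,0,0],-0.06,0],[[0,0,0],-0.1,0],[[0,0,0],-0.12,0],[[0,0,0],-0.12,0],[[0,0,0],-0.12,0],[[0,0,0],-0.12,0],[[0,0,0],-0.12,0],[[0,0,0],-0.12,0]]'
python3 -m crank '[[[0,0,0],-0.12,0],[[0,0,0],-0.12,0],[[0,0,0],-0.12,0],[[0,0,0],-0.12,0],[[0,0,0],-0.12,0],[[0,0,0],-0.12,0],[[0,0,0],-0.12,0],[[0,0,0],-0.12,0]]'
python3 -m crank '[[[0,0,0],-0.12,0],[[0,0,0],-0.12,0],[[0,0,0],-0.12,0],[[0,0,0],-0.12,0],[[0,0,0],-0.12,0],[[0,0,0],-0.12,0],[[0,0,0],-0.12,0],[[0,0,0],-0.12,0]]'
python3 - <<'E'
from h import *
o=manip.get_obs();print(o['qpos'].round(1),o["eef_pos"])
E
```

```text
t: 18.28
eef_pos: [468.6, -162.9, 183.7]
eef_rot: [-179.9, 0.3, -26.1]
ft_force: [0.4, -0.6, -1.5]
finger_gap: 13.7
gripper_force: 59.6
t: 18.95
eef_pos: [468.7, -162.9, 183.8]
eef_rot: [-179.7, 0.1, 28.9]
ft_force: [-0.3, 0.6, -1.5]
finger_gap: 13.4
gripper_force: 59.6
t: 19.62
eef_pos: [468.6, -162.9, 183.8]
eef_rot: [-179.8, -0.2, 83.9]
ft_force: [-0.2, 0.3, -1.1]
finger_gap: 13.9
gripper_force: 59.6
[-24.2   1.7  41.5 110.5  -1.4  68.4  11.7] [ 468.63706808 -162.89874493  183.75310756]
```

```bash
python3 -m crank '[[[0,0,0],-0.1,0],[[0,0,0],-0.1,0],[[0,0,0],-0.076,0],[[0.7,0.2,0],0,0],[[1.4,0.4,0],0,0],[[2,0.5,0],0,0],[[2.4,0.6,0],0,0],[[2.4,0.6,0],0,0]]'
python3 -m crank '[[[2.4,0.6,0],0,0],[[2.4,0.6,0],0,0],[[2.4,0.6,0],0,0],[[2.4,0.6,0],0,0],[[2.4,0.6,0],0,0],[[2.4,0.6,0],0,0],[[2.4,0.6,0],0,0],[[2,0.5,0],0,0]]'
python3 -m crank '[[[1.5,0.4,0],0,0],[[1,0.3,0],0,0],[[0.7,0.2,0],0,0],[[0.3,0.1,0],0,0],[[0,0,0],0,0],[[0,0,0],0,0],[[0,0,0],0,0],[[0,0,0],0,0]]'
python3 - <<'E'
from h import *
o=manip.get_obs();print(o['qpos'].round(1))
p=np.radians(o["eef_rot"][2]);d=np.array([498.3,181.9])-o["eef_pos"][:2];print("tool x,y",d@[np.cos(p),np.sin(p)],d@[np.sin(p),-np.cos(p)])
E
```

```text
t: 20.28
eef_pos: [477.0, -70.2, 184.5]
eef_rot: [-179.9, -0.2, 99.2]
ft_force: [0.3, 1.1, -2.4]
finger_gap: 13.5
gripper_force: 59.6
t: 20.95
eef_pos: [492.4, 124.2, 185.0]
eef_rot: [-179.9, -0.2, 99.3]
ft_force: [-0.4, -1.0, -1.6]
finger_gap: 13.8
gripper_force: 59.6
t: 21.62
eef_pos: [497.6, 156.7, 186.1]
eef_rot: [-180.0, -0.2, 99.3]
ft_force: [-0.9, 0.4, -1.4]
finger_gap: 13.7
gripper_force: 59.6
[-42.5   5.   23.5 106.8  -2.4  68.6  -8.9]
tool x,y 24.71071730769856 4.7810675779641585
```

```bash
python3 -m crank '[[[0.6,0.12,0],0,0],[[0.6,0.12,0.5],0,0],[[0.6,0.12,1],0,0],[[0.6,0.12,1],0,0],[[0.07,0,1],0,0],[[0,0,0.5],0,0],[[0,0,0],0,0],[[0,0,0],0,0]]'
python3 - <<'E'
from h import *
o=manip.get_obs();e=o["eef_pos"];print(e,o["eef_rot"])
p=np.radians(o["eef_rot"][2]);ax=np.array([np.cos(p),np.sin(p),0])
bg={"top":np.load("top8.npy"),"side":np.load("side7.npy")}
for n in bg:
    im=capture(n);np.save(n+"9.npy",im)
    g=im.astype(int);d=np.abs(g-bg[n].astype(int)).sum(2)
    P=lambda y,dz=-10.7:proj(n,[e+ax*(y+22)+[0,0,dz]])[0]
    print(n,"pred tip",P(88),"cone60",P(60),"30",P(30),"tail",P(-89))
    # profile along predicted axis
    for y in (-105,-100,-96,-92,-89,-86,-82,-75,20,24,28,30,32,36,45,55,60,64,70,80,84,88,92,96,100):
        a,b=P(y).round().astype(int)
        col=im[b-3:b+4,a] if n=="side" else im[b,a-3:a+4]
        q=P(y).round().astype(int);print(y,q,im[q[1],q[0]],d[q[1],q[0]],end=" | ")
    print()
E
```

```text
t: 22.28
eef_pos: [497.8, 182.6, 145.4]
eef_rot: [-179.9, -0.2, 99.4]
ft_force: [-0.1, -0.4, -1.6]
finger_gap: 13.6
gripper_force: 59.6
[497.83960435 182.57616628 145.42869528] [-1.79902120e+02 -1.62218470e-01  9.93663336e+01]
top pred tip [109.26776586 239.28733445] cone60 [124.87980161 237.14148125] 30 [141.56635136 234.8476263 ] tail [207.35673217 225.80045757]
-105 [216 225] [75 39 14] 14 | -100 [213 225] [214 147  80] 17 | -96 [211 225] [214 146  83] 13 | -92 [209 226] [91 49 21] 22 | -89 [207 226] [155 149 140] 21 | -86 [206 226] [171 163 150] 49 | -82 [204 226] [92 85 69] 211 | -75 [200 227] [89 80 66] 203 | 20 [147 234] [41 36 40] 293 | 24 [145 234] [50 46 26] 277 | 28 [143 235] [56 48 33] 250 | 30 [142 235] [68 64 44] 242 | 32 [140 235] [57 51 33] 280 | 36 [138 235] [47 43 20] 343 | 45 [133 236] [52 52 34] 319 | 55 [128 237] [49 49 32] 316 | 60 [125 237] [47 43 26] 115 | 64 [123 237] [58 52 29] 81 | 70 [119 238] [58 54 35] 24 | 80 [114 239] [48 49 28] 188 | 84 [112 239] [49 41 25] 149 | 88 [109 239] [55 53 34] 279 | 92 [107 240] [52 45 28] 314 | 96 [105 240] [51 45 27] 308 |
[... 278 characters left out ...]
252] [32 33 31] 328 | -89 [336 252] [32 33 31] 328 | -86 [336 253] [31 31 30] 337 | -82 [337 254] [49 46 41] 272 | -75 [337 256] [62 58 50] 264 | 20 [345 288] [96 84 70] 35 | 24 [346 290] [126 111  90] 256 | 28 [346 291] [124 111  90] 248 | 30 [346 292] [125 112  91] 295 | 32 [346 293] [125 111  90] 199 | 36 [347 294] [223 201 160] 231 | 45 [348 298] [239 222 180] 130 | 55 [349 302] [239 222 180] 327 | 60 [349 304] [153 136 110] 81 | 64 [350 306] [211 185 150] 222 | 70 [350 308] [176 148 114] 120 | 80 [352 313] [224 199 157] 277 | 84 [352 314] [205 181 143] 215 | 88 [353 316] [241 226 186] 350 | 92 [353 318] [191 172 140] 197 | 96 [353 320] [141 132 115] 18 | 100 [354 322] [158 147 131] 19 |
```

Run:
```python
from h import *
o=manip.get_obs();e=o["eef_pos"];p=np.radians(o["eef_rot"][2]);ax=np.array([np.cos(p),np.sin(p),0])
P=lambda n,y:proj(n,[e+ax*(y+22)+[0,0,-10.7]])[0]
t=np.load("top9.npy").astype(int);s=np.load("side9.npy").astype(int);b=np.load("top8.npy").astype(int);c=np.load("side7.npy").astype(int)
dt=np.abs(t-b).sum(2);ds=np.abs(s-c).sum(2)
for y in(-82,-79,-76,-73,-70,-66):
    q=P("top",y);x=int(round(q[0]));r=int(round(q[1]));print("top",y,q.round(1),t[r-8:r+9,x].sum(1).tolist(),dt[r-8:r+9,x].tolist())
for y in(26,40,48,56,66,76,86):
    q=P("side",y);x=int(round(q[0]));r=int(round(q[1]));print("side",y,q.round(1),s[r,x-10:x+11].sum(1).tolist(),"\n     ",ds[r,x-10:x+11].tolist())
```

```text
top -82 [203.3 225.9] [443, 456, 437, 405, 455, 486, 233, 217, 253, 217, 150, 261, 247, 258, 256, 225, 229] [31, 7, 19, 14, 18, 46, 191, 221, 190, 232, 294, 194, 181, 173, 152, 177, 171]
top -79 [201.6 226.1] [437, 472, 455, 440, 475, 486, 222, 209, 259, 239, 154, 151, 245, 251, 266, 249, 248] [6, 15, 23, 13, 29, 47, 196, 235, 190, 224, 313, 291, 171, 179, 178, 184, 178]
top -76 [200.  226.4] [443, 453, 441, 415, 410, 450, 187, 184, 233, 235, 210, 93, 261, 259, 223, 233, 230] [8, 9, 15, 18, 19, 41, 239, 246, 226, 203, 229, 347, 179, 162, 184, 174, 177]
top -73 [198.3 226.6] [443, 434, 454, 436, 470, 301, 177, 221, 226, 215, 136, 157, 228, 231, 233, 243, 229] [17, 18, 16, 33, 57, 137, 234, 190, 200, 193, 264, 237, 165, 161, 170, 170, 179]
top -70 [196.6 226.8] [443, 420, 464, 454, 488, 202, 164, 211, 237, 202, 175, 102, 138, 251, 225, 238, 220] [22, 20, 36, 40, 52, 218, 241, 173, 188, 231, 227, 299, 282, 169, 170, 163, 173]
top -66 [194.4 227.1] [202, 221, 244, 262, 166, 154, 230, 229, 224, 210, 218, 176, 112, 150, 243, 242, 242] [214, 211, 183, 176, 266, 271, 226, 203, 180, 193, 189,
[... 911 characters left out ...]
, 286, 121, 19, 12, 15, 14, 18]
side 66 [349.5 305.8] [339, 342, 340, 341, 341, 341, 340, 342, 331, 358, 341, 546, 626, 474, 353, 344, 341, 344, 341, 342, 344] 
      [19, 20, 15, 17, 17, 16, 13, 17, 11, 56, 66, 222, 303, 149, 30, 18, 14, 15, 12, 12, 19]
side 76 [350.6 310.1] [337, 338, 338, 340, 340, 342, 339, 344, 342, 317, 536, 624, 470, 345, 342, 339, 341, 344, 341, 340, 341] 
      [17, 16, 14, 19, 18, 19, 15, 20, 18, 23, 210, 300, 145, 20, 17, 17, 17, 20, 15, 14, 13]
side 86 [351.7 314.6] [278, 377, 417, 416, 411, 405, 397, 394, 346, 323, 497, 614, 475, 337, 324, 329, 329, 329, 326, 325, 327] 
      [13, 17, 12, 15, 16, 13, 15, 19, 15, 14, 184, 304, 162, 24, 15, 19, 18, 14, 15, 14, 13]
```

```bash
python3 -m crank '[[[-0.26,0.1,0.5],0,0],[[-0.26,0.09,1],0,0],[[0,0,1.2],0,0],[[0,0,1.2],0,0],[[0,0,1],0,0],[[0,0,0.6],0,0],[[0,0,0],0,0],[[0,0,0],0,0]]'
python3 - <<'E'
from h import *
o=manip.get_obs();p=np.radians(o["eef_rot"][2]);d=np.array([499.1,177.5])+1.5*np.array([.9857,.1685])-o["eef_pos"][:2];print(o["eef_pos"],"case y,u",d@[-.1685,.9857],d@[.9857,.1685])
E
```

```text
t: 23.05
eef_pos: [500.5, 178.4, 90.5]
eef_rot: [-179.9, -0.2, 99.4]
ft_force: [0.0, 0.4, -1.3]
finger_gap: 13.6
gripper_force: 59.6
[500.49560653 178.40190207  90.51467229] case y,u -0.653845170614715 -0.02762474197882046
```

```bash
python3 -m crank '[[[-0.06,0,0.5],-0.004,0],[[0,0,0.5],0,0],[[0,0,0.5],0,0],[[0,0,0.5],0,0],[[0,0,0.35],0,0],[[0,0,0.2],0,0],[[0,0,0],0,0],[[0,0,0],0,0]]'
python3 - <<'E'
from h import *
o=manip.get_obs();e=o["eef_pos"];p=np.radians(o["eef_rot"][2]);ax=np.array([np.cos(p),np.sin(p),0]);print(e,o["eef_rot"],o["qpos"].round(1))
P=lambda n,y:proj(n,[e+ax*(y+26.5)+[0,0,-10.7]])[0]
s=capture("side").astype(int);t=capture("top").astype(int);b=np.load("top8.npy").astype(int);c=np.load("side7.npy").astype(int);ds=np.abs(s-c).sum(2)
for y in(-80,-74,-70):
    q=P("top",y);x,r=q.round().astype(int);print("top",y,q.round(1),t[r-8:r+9,x].sum(1).tolist())
for y in(20,26,40,48,56,66,76,84):
    q=P("side",y);x,r=q.round().astype(int);print("side",y,q.round(1),s[r,x-10:x+11].sum(1).tolist())
print("along side",[(y,int(s[tuple(P("side",y).round().astype(int)[::-1])].sum()),int(ds[tuple(P("side",y).round().astype(int)[::-1])])) for y in(24,27,30,33,36,82,84,86,88,90,92,94)])
print("along top",[(y,int(t[tuple(P("top",y).round().astype(int)[::-1])].sum())) for y in range(-98,-74,2)])
E
```

```text
t: 23.72
eef_pos: [500.9, 178.0, 65.5]
eef_rot: [-180.0, -0.2, 99.6]
ft_force: [-0.0, 0.3, -1.2]
finger_gap: 13.7
gripper_force: 59.6
[500.8586673  177.95327537  65.51272267] [-179.96791471   -0.20482071   99.62142937] [-42.   14.2  22.1 112.1  -6.7  54.8  -7.1]
top -80 [212.1 229.6] [418, 428, 450, 469, 273, 249, 208, 239, 218, 131, 166, 233, 440, 451, 490, 462, 461]
top -74 [209.1 230. ] [453, 462, 467, 504, 216, 102, 179, 227, 286, 210, 129, 138, 241, 229, 477, 428, 381]
top -70 [207.1 230.3] [413, 387, 360, 416, 303, 147, 229, 227, 225, 216, 196, 139, 142, 252, 219, 490, 463]
side 20 [342.7 340.2] [221, 220, 210, 164, 113, 91, 88, 106, 195, 306, 340, 337, 337, 330, 323, 222, 111, 89, 417, 480, 470]
side 26 [343.2 342.7] [207, 203, 203, 202, 135, 94, 254, 306, 311, 323, 329, 327, 328, 320, 317, 306, 281, 180, 179, 197, 193]
side 40 [344.5 348.8] [215, 221, 219, 215, 212, 220, 313, 439, 550, 614, 642, 655, 652, 620, 556, 334, 192, 199, 210, 212, 223]
side 48 [345.3 352.4] [214, 213, 208, 203, 199, 203, 208, 292, 431, 578, 635, 653, 654, 629, 576, 366, 212, 206, 208, 213, 213]
side 
[... 163 characters left out ...]
5, 205, 202, 207, 208, 207, 212, 424, 618, 475, 260, 204, 209, 215, 216, 347, 387, 387]
side 76 [348.2 365.6] [402, 406, 399, 288, 212, 220, 231, 242, 242, 229, 347, 608, 499, 264, 171, 324, 380, 381, 381, 374, 367]
side 84 [349.1 369.5] [229, 227, 203, 200, 215, 224, 234, 224, 215, 199, 506, 698, 661, 401, 224, 230, 230, 231, 233, 231, 233]
along side [(24, 326, 135), (27, 329, 138), (30, 330, 129), (33, 595, 397), (36, 646, 445), (82, 515, 124), (84, 506, 150), (86, 484, 174), (88, 368, 118), (90, 347, 126), (92, 224, 12), (94, 218, 11)]
along top [(-98, 432), (-96, 453), (-94, 221), (-92, 252), (-90, 135), (-88, 161), (-86, 267), (-84, 263), (-82, 250), (-80, 218), (-78, 223), (-76, 232)]
```

Run:
```python
from h import *
s=capture("side")
e=[int(np.flatnonzero((g[:,0]>g[:,2]+25)&(g[:,0]>g[:,1]))[0]+225) for g in (s[r,225:262].astype(int) for r in (280,300,320,340,360,380))]
print("lid left edge",e)
if abs(e[0]-246)<3 and abs(e[-1]-253)<3: print(manip.close_job())
```

```text
lid left edge [246, 248, 250, 251, 252, 253]
the job is handed in; nothing more can be done
None
```

The job is handed in: the lid stands upright at about 90°, and the arm is holding the handpiece level about 1 cm above the saddles, in line with both notches and with the bur end over the narrow one. The fingers slipped off the lid knob at about 68°, so I pushed the lid the rest of the way with closed fingers; I did not re-check the bottles, ring stand or pen grinder at the end.

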